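Book the next turning job by pointing

ROBOT

A 7-joint arm with a two-finger parallel gripper is mounted at the origin on the work surface. World frame = base frame: x ahead of the robot, y to its left, z up, the work surface at z = 0. Lengths are in m, angles in rad, forces in N, time in s.
With the tool pointing down it reaches from about 0.35 to 0.9 m from the base axis. Payload 19.9 kg.
Tool frame: the origin (TCP) lies midway between the tips of the shut fingers; the grasp point (between the pads) lies 19 mm behind it; y points along the fingers, z is the direction in which the jaws open and shut, and the axes are right-handed (so a half turn about y gives the same grasp; the last joint's range is limited). The gripper opens to 94 mm and grips with 3 to 60 N. Pads are 16 mm wide; open, the fingers measure 119 mm over their backs; the gripper's body (75 mm by 177 mm) begins 78 mm behind the grasp point.
Start: joints at [-1.145, 0.417, -0.01, 1.614, 0.005, 1.111, -0.053], TCP at [0.281, 0.558, 0.205] pointing down, gripper open.
Joint ranges: [-2.81, 2.81], [-0.39, 2.02], [-1.27, 1.25], [0.06, 2.57], [-1.19, 4.33], [0.19, 2], [-2.82, 2.82]. Speed limits (rad/s): [1.89, 1.89, 2.39, 2.39, 3.01, 3.01, 3.01].

INTERFACE

Orientations are given as a unit quaternion [w, x, y, z].
In Python, from cell import ctrl, viewer, cut_out, place_of gives the robot as it stands.
- The arm moves only by the tool servo_tool, never from a script. Its argument "rows" is text: rows parted by semicolons, each of 7 numbers parted by spaces: the finger opening in cm, from 0 to 9.4, then the shift along the tool's x, y, z in cm, then the turn, a rotation vector about the tool's x, y, z in degrees. A call has 1 to 10 rows; each row is the pose to reach, as a shift and turn from the pose commanded when the call began, along the tool's axes at that moment; what a row does not reach only later rows make up. A row lasts 1/8 s, in which the tool goes at most 62.5 mm and 10.7 degrees, less where a joint would pass 70% of its speed; a pose out of reach is approached as far as the arm can. A call with a gripper value outside its range is refused whole. The fingers move at their own pace and stop on an object; "newtons" is the grip in N (left out, the last holds). Time passes only in rows, so rows that repeat a pose let the fingers close. It gives the time, the measured TCP pose, the force and the opening at its end, in the units of the state.
- ctrl.observe(): the state, without advancing time (a new reading comes with each control period).
- viewer.camera(name): name is "scene" or "top" or "wrist"; returns (picture, depth): 480x640x3 uint8, red, green, blue; 480x640 float32, m along the optical axis (not along the pixel's ray), 0 where there is no reading.
- viewer.calibration(name): a dict with "fovy" (degrees; the focal length in pixels is half the picture's height over the tangent of half this angle, whatever the lens; pixels are square), "cx", "cy" (the principal point, pixels), "world_from_camera" (4x4, takes a point from camera to world coordinates). Camera axes: x right, y down, z forward; pixel columns grow to the right and rows downward; lengths in m; the calibration is good to about 2 mm. A picture is of the moment at which its call begins: read the wrist's pose just before it. calibration takes no time and is no camera call; for the wrist camera it gives the pose at the moment of the call.
- ctrl.hand_in(): hands the job in, once; it reports no verdict.
Trained networks look in the newest picture that a camera, given by its name, has taken for a name from the list of things; names that differ only in an ending like _2 or _b are one class to them, and where a whole thing is asked for, a point or a joint stands for the part that bears it (a point fixed in the world has none). Each returns a list of dicts, best first, with "score" (0 to 1); they miss things now and then, are a little off and sometimes report something else, mostly with a low value. They report only what shows in the picture. A call takes as long as a camera call. They do not tell look-alikes from the thing itself.
- cut_out(camera, target): "mask" (480x640 bool, what is visible of it) and "at" ([column, row] in pixels, amid what is visible of it).
- place_of(camera, target): "at" ([column, row] in pixels: a listed point, or the origin of a listed thing).
The state is a dict: "time_s": time; "joint_positions": joint angles; "qd": joint speeds; "joint_torque": joint torques, N m; "tool_pos": TCP position; "tcp_rot": TCP orientation; "contact_force": force on the tool from outside, world axes, zero at the start; "ft_torque": the same for the moment, N m; "finger_gap": finger opening in m.
Only numpy, scipy, OpenCV 4.12 (cv2) and the standard library are available. Lean on these libraries where they do the work, as an engineer would, in place of code of your own. Each camera call takes 0.05 s, during which the arm holds its last target.

TASK

The bench camera is watching which job comes next: point down at the shallow bowl with the black rim, keeping the fingertips a few centimetres above the middle of its mouth for at least two seconds, then point in the same way, again for at least two seconds, at the middle of the widest of the three wooden chuck rings, and then book it by pressing the green button fully down, letting it come up again. Only point at the bowl and the ring: do not touch or shift any bowl, beaker, ring, tool, can or block, and do not press the red button. Never bring the fingertips close over the middle of a wrong bowl, beaker or ring, not even in passing.

Things in the scene. Friction and masses are not known exactly. Their poses are not given: they have to be found in the camera images.
- black_bowl_mouth (a point): shallow turned bowl of pale bamboo with thin dark stripes and a thick BLACK rim; 124 mm across the rim, 68 mm across the foot, 60 mm high, stands upright on the table, loose (about 0.12 kg). The point is the centre of its mouth, level with the rim; z up.
- plain_bowl_mouth (a point): the same shallow bowl (124 mm across, 60 mm high) but with a pale rim, no black. The point is the centre of its mouth, level with the rim.
- beaker_mouth (a point): tall tapered beaker of striped bamboo, also with a black rim; 96 mm across the rim, 125 mm high, loose. The point is the centre of its mouth, level with the rim.
- wide_ring_top (a point): widest of three thick dark wooden chuck rings lying flat on the table: 104 mm outside, 48 mm bore, 40 mm high, loose (about 0.2 kg). The point is on its axis, level with its top face.
- middle_ring_top (a point): middle wooden chuck ring: 78 mm outside, 36 mm bore, 40 mm high, loose. The point is on its axis, level with its top face.
- small_ring_top (a point): smallest wooden chuck ring: 56 mm outside, 24 mm bore, 40 mm high, loose. The point is on its axis, level with its top face.
- green_button_top (a point): centre of the top face of the round GREEN push button (32 mm across), one of two on top of a grey job-booking box fixed to the table (100 x 130 x 45 mm high); the buttons stand side by side 68 mm apart. It is pressed straight down; travel 6 mm, spring return, about 5 N takes it fully down.
- green_button (a joint): travel of the green button: 0 = up, 0.006 m = fully down.
- red_button_top (a point): centre of the top face of the round RED (cancel) button on the same box, same size.
- red_button (a joint): travel of the red button: 0 = up, 0.006 m = fully down.
- gouge: turning tool with a blue handle, 260 mm long, lying flat at the right of the table, loose; a bystander.
- lacquer_can: closed can with a red label, 80 mm across, 110 mm high, standing at the far edge, loose; a bystander. Its origin is the centre of the underside, on the table.
- sanding_block: cork sanding block 65 x 110 x 35 mm at the far edge, loose; a bystander. Its origin is the centre of the underside, on the table.
- lacquer_brush: flat brush lying at the left of the table, loose; a bystander.
Not all that is in view belongs to the job. Leave any orange or purple look-alike of the part that bears black_bowl_mouth alone.

How it is judged:
On the way, in this order (a step that is already met when the one before it is completed fails the run):
1. the fingertips dwell for 2 s just above the middle of the black-rimmed shallow bowl (horizontal distance between the grasp point and black_bowl_mouth below 0.025 m and z of the grasp point in the frame of black_bowl_mouth between 0.015 and 0.095 m), for 2 s.
2. the fingertips dwell for 2 s just above the middle of the widest chuck ring (horizontal distance between the grasp point and wide_ring_top below 0.025 m and z of the grasp point in the frame of wide_ring_top between 0.015 and 0.095 m), for 2 s.
3. the green button is pressed fully down (value of joint green_button above 0.0045 m), for 0.05 s.
At the end, for the whole second after the job is handed in: Both buttons are up again (under 1.5 mm) and every bowl, beaker, ring, tool, can and block is within 10 mm of where it stood. When pointing, the grasp point between the finger pads (about 19 mm behind the tips) is within 25 mm sideways of the centre point and 15 to 95 mm above it (value of joint each of green_button, red_button below 0.0015 m and distance of each of black_bowl_mouth, plain_bowl_mouth, beaker_mouth, wide_ring_top, middle_ring_top, small_ring_top, gouge, lacquer_can, sanding_block, lacquer_brush from where it was at the start of the episode below 0.01 m); the robot touches nothing.
It fails at once if a bowl, beaker, ring, tool, can or block is touched by the robot (over 0.5 N) (contact force between any of the fingers, the arm and black_bowl above 0.5 N or contact force between any of the fingers, the arm and plain_bowl above 0.5 N or contact force between any of the fingers, the arm and beaker above 0.5 N or contact force between any of the fingers, the arm and wide_ring above 0.5 N or contact force between any of the fingers, the arm and middle_ring above 0.5 N or contact force between any of the fingers, the arm and small_ring above 0.5 N or contact force between any of the fingers, the arm and gouge above 0.5 N or contact force between any of the fingers, the arm and lacquer_can above 0.5 N or contact force between any of the fingers, the arm and sanding_block above 0.5 N or contact force between any of the fingers, the arm and lacquer_brush above 0.5 N).
It fails at once if a bowl, beaker, ring, tool, can or block is shifted or lifted by more than 10 mm (distance of any of black_bowl_mouth, plain_bowl_mouth, beaker_mouth, wide_ring_top, middle_ring_top, small_ring_top, gouge, lacquer_can, sanding_block, lacquer_brush from where it was at the start of the episode above 0.01 m).
It fails at once if the fingertips come close over the middle of a wrong bowl, beaker or ring (grasp point within 25 mm sideways and less than 80 mm above its top) ((horizontal distance between the grasp point and plain_bowl_mouth below 0.025 m and z of the grasp point in the frame of plain_bowl_mouth below 0.08 m) or (horizontal distance between the grasp point and beaker_mouth below 0.025 m and z of the grasp point in the frame of beaker_mouth below 0.08 m) or (horizontal distance between the grasp point and middle_ring_top below 0.025 m and z of the grasp point in the frame of middle_ring_top below 0.08 m) or (horizontal distance between the grasp point and small_ring_top below 0.025 m and z of the grasp point in the frame of small_ring_top below 0.08 m)).
It fails at once if the red button is pressed (over 3 mm) (value of joint red_button above 0.003 m).
It also fails if it takes over 56 s, if anything falls off the work surface, if the arm or the gripper's body presses on something with over 40 N, if the wrist force passes 120 N, or if a joint passes its speed limit or range.

## Working session

There is one attempt and no reset: what is moved stays moved. The work goes in short steps, Python scripts to look and compute and a tool call to move; the robot and the scene stay as the last step left them, time stands still between calls to the robot, and variables do not carry over. Pictures are saved under pics/ and viewed, and the job is handed in when it is done.

Besides the shell and the picture viewer there is one more tool, called after "Request:" as name(argument=value, ...), one argument or row to a line, values as JSON. servo_tool: Moves the arm, as the interface text tells. Its arguments: {"type":"object","properties":{"rows":{"type":"string"},"newtons":{"type":"number"}},"required":["rows"]}

```bash
mkdir -p pics; ls
cat > h.py <<'E'
import numpy as np,cv2
from cell import ctrl,viewer,cut_out,place_of
def K(c):
    f=240/np.tan(np.radians(c['fovy'])/2); return f,c['cx'],c['cy'],np.array(c['world_from_camera'])
def w(c,u,v,d):
    f,cx,cy,T=K(c); return (T@np.array([(u-cx)/f*d,(v-cy)/f*d,d,1]))[:3]
def wz(c,u,v,z):
    f,cx,cy,T=K(c); r=T[:3,:3]@np.array([(u-cx)/f,(v-cy)/f,1]); return T[:3,3]+r*(z-T[2,3])/r[2]
E
python3 - <<'E'
from h import *
s=ctrl.observe();print(s)
for n in ['scene','top']:
    p,d=viewer.camera(n); cv2.imwrite(f'pics/{n}0.png',p[:,:,::-1]); np.save(n+'d.npy',d); c=viewer.calibration(n); print(n,c)
    for t,z in [('black_bowl_mouth',.06),('plain_bowl_mouth',.06),('beaker_mouth',.125),('wide_ring_top',.04),('middle_ring_top',.04),('small_ring_top',.04),('green_button_top',.055),('red_button_top',.055),('lacquer_can',0),('sanding_block',0),('gouge',0),('lacquer_brush',0)]:
        for r in place_of(n,t)[:4]:
            print(t,np.round(r['score'],2),np.round(r['at']),wz(c,*r['at'],z).round(3))
E
```

```text
pics
{'time_s': 0.0, 'joint_positions': array([-1.14546086,  0.41799111, -0.01029299,  1.61420165,  0.00471563,
        1.11065997, -0.05297745]), 'qd': array([ 0.00158136,  0.00159665,  0.0009192 ,  0.00091446,  0.00109225,
        0.00144014, -0.00079481]), 'joint_torque': array([-5.27372486e-04, -8.51226497e+01,  6.38480242e-01, -4.25980568e+01,
       -4.88630799e-02,  1.85702916e-02,  1.17622071e-04]), 'tool_pos': array([0.2811381 , 0.55777031, 0.20480309]), 'tcp_rot': array([-0.6875006 ,  0.6883661 , -0.16360963,  0.1634837 ]), 'contact_force': array([ 0.24065059, -0.03313851,  0.16945898]), 'ft_torque': array([ 0.03194166, -0.05274413,  0.03551102]), 'finger_gap': 0.09394371315327102}
scene {'fovy': 49.94459338560261, 'cx': 324.1916190604311, 'cy': 245.25079224230356, 'world_from_camera': array([[-0.72177087,  0.47974714, -0.49888825,  1.27182204],
       [ 0.69200225,  0.51415733, -0.50672984,  0.71677452],
       [ 0.01340486, -0.71097463, -0.70308988,  1.12387205],
       [ 0.        ,  0.        ,  0.        ,  1.        ]])}
black_bowl_mouth 0.85 [319. 370.] [0.815 0.244 
[... 1240 characters left out ...]
0.281 -0.275  0.06 ]
black_bowl_mouth 0.63 [224. 130.] [0.794 0.241 0.06 ]
plain_bowl_mouth 0.6 [228. 205.] [0.604 0.226 0.06 ]
beaker_mouth 0.7 [327. 200.] [ 0.609 -0.019  0.125]
wide_ring_top 0.7 [349. 276.] [ 0.435 -0.075  0.04 ]
middle_ring_top 0.85 [424. 271.] [ 0.448 -0.26   0.04 ]
small_ring_top 0.83 [210. 265.] [0.456 0.271 0.04 ]
small_ring_top 0.26 [398. 192.] [ 0.645 -0.195  0.04 ]
green_button_top 0.53 [273. 280.] [0.421 0.111 0.055]
red_button_top 0.55 [302. 275.] [0.435 0.041 0.055]
lacquer_can 0.57 [347. 146.] [ 0.774 -0.069  0.   ]
sanding_block 0.84 [292. 148.] [0.766 0.076 0.   ]
gouge 0.98 [495. 303.] [ 0.371 -0.446  0.   ]
lacquer_brush 0.9 [140. 308.] [0.348 0.452 0.   ]
```

View pics/top0.png

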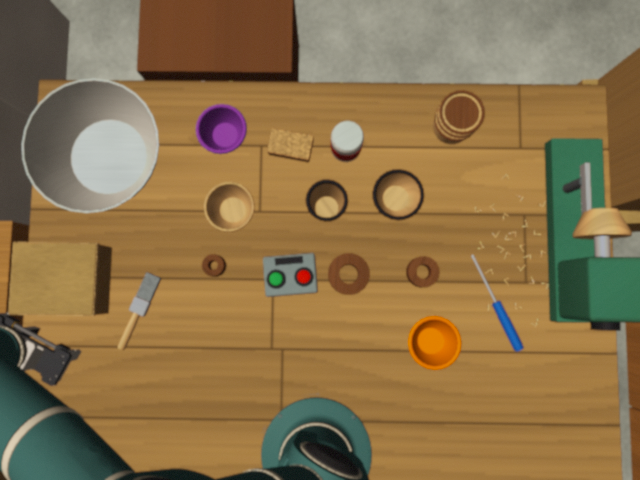

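View pics/scene0.png

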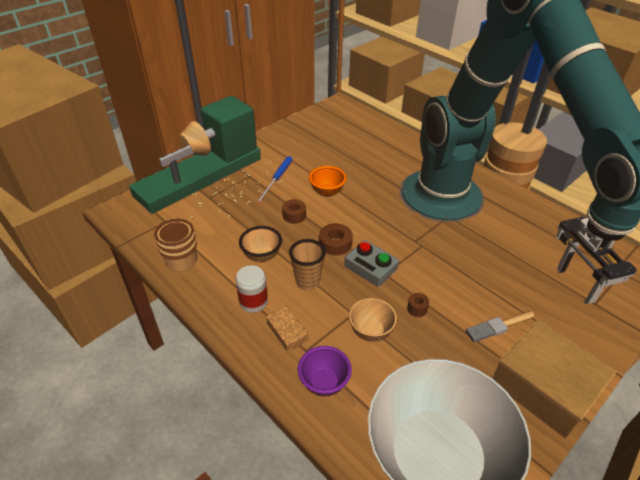

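The top view shows the black-rimmed shallow bowl at about (398,193), the wide ring at (349,273), the green button at (276,279) and the red one at (304,276). The orange bowl (434,342) and the purple bowl (221,129) are the look-alikes. I'll refine the positions with depth and colour.

```bash
cat >> h.py <<'E'
from scipy.spatial.transform import Rotation as R
def rot(s): q=s['tcp_rot']; return R.from_quat([q[1],q[2],q[3],q[0]]).as_matrix()
def shift(p):
    s=ctrl.observe(); return 100*rot(s).T@(np.array(p)-s['tool_pos'])
E
python3 - <<'E'
from h import *
c=viewer.calibration('top'); d=np.load('topd.npy'); p=cv2.imread('pics/top0.png'); f,cx,cy,T=K(c)
v,u=np.mgrid[:480,:640]; P=np.stack([(u-cx)/f*d,(v-cy)/f*d,d],-1)@T[:3,:3].T+T[:3,3]
def fit(cu,cv,r,zl,zh,n):
    m=(np.hypot(u-cu,v-cv)<r)&(P[...,2]>zl)&(P[...,2]<zh)
    q=P[m]; h=cv2.convexHull(q[:,:2].astype(np.float32)); (x,y),rr=cv2.minEnclosingCircle(h)
    print(n,m.sum(),np.round([x,y,rr],4),np.median(q[:,2]).round(3),np.median(q,0).round(3))
fit(398,193,34,.05,.07,'bowl'); fit(349,273,30,.032,.05,'wide'); fit(423,271,24,.032,.05,'mid'); fit(213,265,20,.032,.05,'small')
fit(327,200,28,.115,.135,'beaker');fit(228,206,34,.05,.07,'plain')
hsv=cv2.cvtColor(p,cv2.COLOR_BGR2HSV)
for n,lo,hi in [('green',45,80),('red',0,8)]:
    m=(hsv[...,0]>=lo)&(hsv[...,0]<=hi)&(hsv[...,1]>150)&(np.abs(u-290)<30)&(np.abs(v-275)<22)
    q=P[m];print(n,m.sum(),u[m].mean(),v[m].mean(),q.mean(0).round(4),q[:,2].max())
    z=np.median(q[:,2]); print(wz(c,u[m].mean(),v[m].mean(),z).round(4))
print(rot(ctrl.observe()).round(3))
print(shift([.642,-.193,.33]),shift([.642,-.193,.11]))
E
```

```text
bowl 634 [ 0.6368 -0.1928  0.0645] 0.06 [ 0.64  -0.195  0.06 ]
wide 1088 [ 0.44   -0.0736  0.0519] 0.04 [ 0.439 -0.073  0.04 ]
mid 620 [ 0.4482 -0.2585  0.0394] 0.039 [ 0.448 -0.258  0.039]
small 329 [0.4575 0.2643 0.0282] 0.04 [0.457 0.264 0.04 ]
beaker 508 [ 0.6094 -0.0162  0.0507] 0.126 [ 0.609 -0.017  0.126]
plain 479 [0.6014 0.2247 0.0622] 0.058 [0.606 0.23  0.058]
green 146 275.472602739726 278.4109589041096 [0.4243 0.1021 0.0932] 1.3906041070113582
[0.4249 0.1044 0.0667]
red 166 303.30120481927713 276.15060240963857 [0.4313 0.0371 0.0649] 0.07529527958337501
[0.4312 0.037  0.066 ]
[[ 0.893  0.     0.45 ]
 [-0.45  -0.     0.893]
 [ 0.    -1.    -0.   ]]
[ 66.01661138 -12.45052796 -50.84519836] [ 66.01578793   9.54947197 -50.84373964]
```

Request:
servo_tool(
  rows="0 0 -5 0 0 0 0; 0 0 -10 0 0 0 0; 0 3 -12.5 -2.5 0 0 0; 0 7 -12.5 -5.5 0 0 0; 0 11 -12.5 -8.5 0 0 0; 0 15 -12.5 -11.5 0 0 0; 0 19 -12.5 -14.5 0 0 0; 0 23 -12.5 -17.5 0 0 0; 0 27 -12.5 -21 0 0 0; 0 31 -12.5 -24 0 0 0",
)

```text
time_s: 2.55
tool_pos: [0.4505, 0.2025, 0.3307]
tcp_rot: [0.688, -0.688, 0.163, -0.164]
contact_force: [1.6, 0.3, 0.1]
finger_gap: 0.0007
```

Run:
```python
from h import *
s=ctrl.observe();print(s['joint_positions'].round(2),s['tool_pos'],s['finger_gap'],s['time_s'],shift([.639,-.193,.33]))
```

```text
[-0.71  0.08  0.24  1.77 -0.02  1.3   0.64] [0.45050757 0.20252819 0.33074149] 0.000660008833367997 2.55 [ 34.63764816   0.06730656 -26.83195406]
```

Request:
servo_tool(
  rows="0 4 0 -3 0 0 0; 0 8 0 -6 0 0 0; 0 12 0 -9 0 0 0; 0 16 0 -12 0 0 0; 0 20 0 -15 0 0 0; 0 24 0 -18 0 0 0; 0 28 0 -21 0 0 0; 0 32 0 -24.5 0 0 0; 0 34.6 0 -26.8 0 0 0; 0 34.6 0 -26.8 0 0 0",
)

```text
time_s: 3.8
tool_pos: [0.6383, -0.1936, 0.3298]
tcp_rot: [-0.687, 0.688, -0.165, 0.164]
contact_force: [-0.5, 0.0, -0.1]
finger_gap: 0.0004
```

Run:
```python
from h import *
s=ctrl.observe();print(s['joint_positions'].round(2),s['tool_pos'],s['finger_gap'],s['time_s'],shift([.639,-.193,.105]))
p,d=viewer.camera('wrist');cv2.imwrite('pics/w1.png',p[:,:,::-1]); c=viewer.calibration('wrist')
for r in place_of('wrist','black_bowl_mouth')[:3]: print(r['score'],r['at'],wz(c,*r['at'],.06))
```

```text
[-0.1   0.45  0.52  1.35 -0.22  1.4   1.51] [ 0.63829511 -0.19359643  0.32975001] 0.00043948887874762374 3.8 [ 0.04625341 22.47481494  0.12139583]
0.76 [318.7, 213.1] [ 0.64407189 -0.19423904  0.06      ]
```

View pics/w1.png

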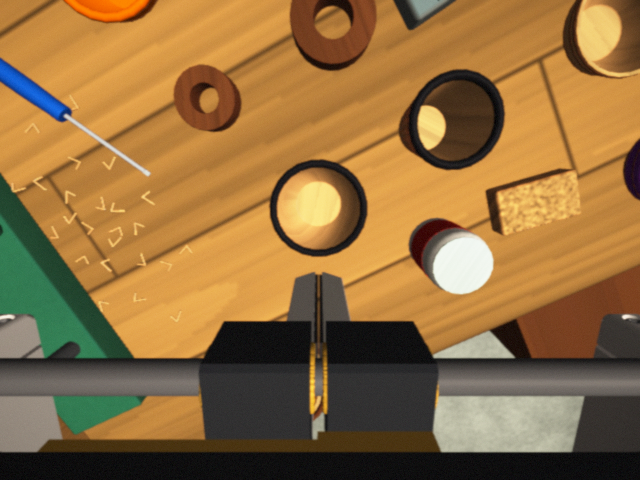

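The wrist picture shows the black-rimmed bowl at (319,208), straight below the tips. Its position agrees with the other cameras to about 5 mm. Descending and dwelling now.

Request:
servo_tool(
  rows="0 0 5 0 0 0 0; 0 0 10 0 0 0 0; 0 0 15 0 0 0 0; 0 0 19 0 0 0 0; 0 0 21.5 0 0 0 0; 0 0 22.5 0 0 0 0; 0 0 22.5 0 0 0 0; 0 0 22.5 0 0 0 0; 0 0 22.5 0 0 0 0; 0 0 22.5 0 0 0 0",
)

```text
time_s: 5.15
tool_pos: [0.6387, -0.1908, 0.106]
tcp_rot: [0.688, -0.688, 0.163, -0.164]
contact_force: [-0.6, 0.5, 0.0]
finger_gap: 0.0008
```

Request:
servo_tool(
  rows="0 0 0 0 0 0 0; 0 0 0 0 0 0 0; 0 0 0 0 0 0 0; 0 0 0 0 0 0 0; 0 0 0 0 0 0 0; 0 0 0 0 0 0 0; 0 0 0 0 0 0 0; 0 0 0 0 0 0 0; 0 0 0 0 0 0 0; 0 0 0 0 0 0 0",
)

```text
time_s: 6.4
tool_pos: [0.6384, -0.1908, 0.1055]
tcp_rot: [-0.688, 0.688, -0.164, 0.164]
contact_force: [-0.2, -0.8, 0.2]
finger_gap: 0.0004
```

Request:
servo_tool(
  rows="0 0 0 0 0 0 0; 0 0 0 0 0 0 0; 0 0 0 0 0 0 0; 0 0 0 0 0 0 0; 0 0 0 0 0 0 0; 0 0 0 0 0 0 0; 0 0 0 0 0 0 0; 0 0 0 0 0 0 0; 0 0 0 0 0 0 0; 0 0 0 0 0 0 0",
)

```text
time_s: 7.65
tool_pos: [0.6385, -0.1908, 0.1055]
tcp_rot: [-0.688, 0.688, -0.164, 0.164]
contact_force: [0.4, 0.8, -0.7]
finger_gap: 0.0004
```

Run:
```python
from h import *
s=ctrl.observe();print(s['joint_positions'].round(2),s['tool_pos'],s['time_s'],shift([.439,-.074,.33]))
p,d=viewer.camera('scene');cv2.imwrite('pics/s1.png',p[:,:,::-1])
```

```text
[-0.07  0.63  0.45  1.6  -0.31  0.99  1.59] [ 0.63847407 -0.19075934  0.10550076] 7.65 [-23.06580701 -22.45211107   1.44805142]
```

View pics/s1.png

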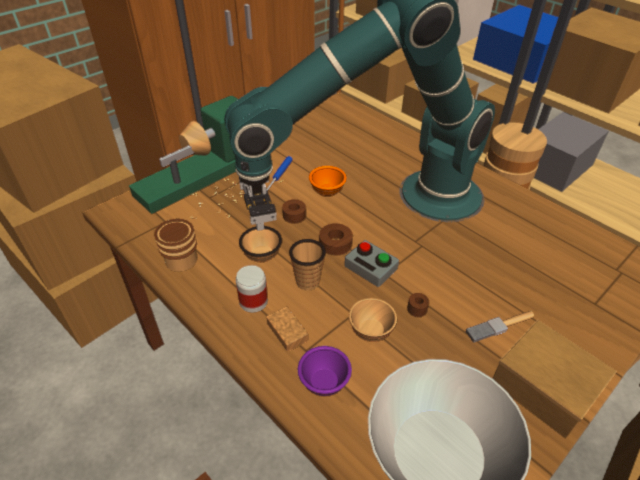

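The fingertips stand at about (261,226), just above the black bowl's centre at (261,240). They held there for about 3 s. Next is the wide ring.

Request:
servo_tool(
  rows="0 0 -5 0 0 0 0; 0 0 -10 0 0 0 0; 0 0 -15 0 0 0 0; 0 -3 -19 0.2 0 0 0; 0 -7 -20 0.5 0 0 0; 0 -11 -20 0.7 0 0 0; 0 -15 -20 0.9 0 0 0; 0 -19 -20 1.2 0 0 0; 0 -22 -20 1.4 0 0 0; 0 -23.1 -20 1.4 0 0 0",
)

```text
time_s: 8.95
tool_pos: [0.4377, -0.0737, 0.3059]
tcp_rot: [0.688, -0.688, 0.163, -0.163]
contact_force: [-0.2, -0.4, 0.4]
finger_gap: 0.001
```

Run:
```python
from h import *
s=ctrl.observe();print(s['joint_positions'].round(2),s['tool_pos'],s['time_s'],shift([.439,-.074,.085]))
p,d=viewer.camera('wrist');cv2.imwrite('pics/w2.png',p[:,:,::-1]); c=viewer.calibration('wrist')
for t in ['wide_ring_top','green_button_top','red_button_top']:
  for r in place_of('wrist',t)[:3]: print(t,r['score'],r['at'],wz(c,*r['at'],.04 if 'r' ==t[5] else .066))
```

```text
[-0.38 -0.02  0.47  1.92  0.01  1.24  1.2 ] [ 0.43768324 -0.07365284  0.30586813] 8.95 [1.21167985e-01 2.20868999e+01 3.73057876e-03]
wide_ring_top 0.84 [319.3, 212.9] [ 0.443077   -0.07473597  0.04      ]
wide_ring_top 0.23 [449.1, 138.4] [0.43211911 0.10934303 0.04      ]
green_button_top 0.85 [447.6, 136.0] [0.4253221  0.10002412 0.066     ]
green_button_top 0.54 [400.1, 172.6] [0.43884404 0.03453284 0.066     ]
red_button_top 0.81 [399.4, 171.5] [0.43729231 0.03430043 0.066     ]
red_button_top 0.26 [500.4, 351.0] [0.71970596 0.06174466 0.066     ]
```

View pics/w2.png

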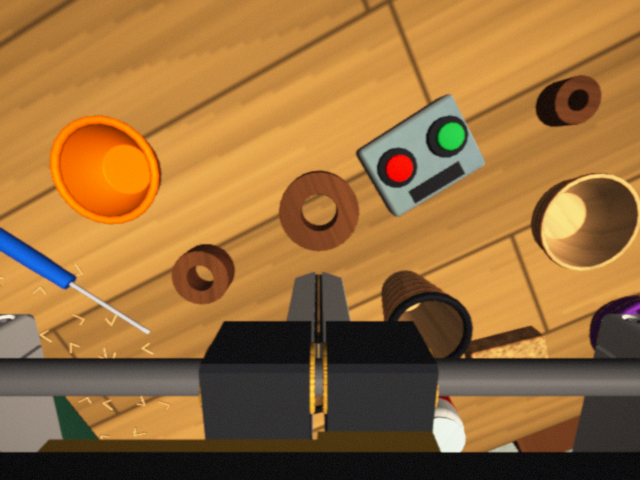

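The wide ring is at (319,210), straight below. The green button is at (451,135) and the red one at (400,168). Descending over the ring and dwelling.

Request:
servo_tool(
  rows="0 0 5 0 0 0 0; 0 0 10 0 0 0 0; 0 0 15 0 0 0 0; 0 0 19 0 0 0 0; 0 0.1 21.5 0 0 0 0; 0 0.1 22 0 0 0 0; 0 0.1 22 0 0 0 0; 0 0.1 22 0 0 0 0; 0 0.1 22 0 0 0 0; 0 0.1 22 0 0 0 0",
)

```text
time_s: 10.4
tool_pos: [0.4396, -0.0747, 0.0859]
tcp_rot: [0.688, -0.688, 0.163, -0.164]
contact_force: [0.7, -0.2, -0.1]
finger_gap: 0.0002
```

Request:
servo_tool(
  rows="0 0 0 0 0 0 0; 0 0 0 0 0 0 0; 0 0 0 0 0 0 0; 0 0 0 0 0 0 0; 0 0 0 0 0 0 0; 0 0 0 0 0 0 0; 0 0 0 0 0 0 0; 0 0 0 0 0 0 0; 0 0 0 0 0 0 0; 0 0 0 0 0 0 0",
)

```text
time_s: 11.65
tool_pos: [0.4394, -0.0748, 0.0855]
tcp_rot: [-0.688, 0.688, -0.164, 0.164]
contact_force: [0.4, -0.4, 0.9]
finger_gap: 0.0007
```

Request:
servo_tool(
  rows="0 0 0 0 0 0 0; 0 0 0 0 0 0 0; 0 0 0 0 0 0 0; 0 0 0 0 0 0 0; 0 0 0 0 0 0 0; 0 0 0 0 0 0 0; 0 0 0 0 0 0 0; 0 0 0 0 0 0 0; 0 0 0 0 0 0 0; 0 0 0 0 0 0 0",
)

```text
time_s: 12.9
tool_pos: [0.4394, -0.0748, 0.0855]
tcp_rot: [-0.688, 0.688, -0.164, 0.164]
contact_force: [0.1, 0.5, 0.3]
finger_gap: 0.0001
```

Run:
```python
from h import *
s=ctrl.observe();print(s['joint_positions'].round(2),s['tool_pos'],s['time_s'],shift([.4248,.103,.2]))
```

```text
[-0.3   0.29  0.46  2.16 -0.2   0.72  1.39] [ 0.43936517 -0.0747598   0.08549304] 12.9 [ -9.30015022 -11.45218539  15.21775209]
```

Dwelled about 3 s. Now going up and over to the green button.

Request:
servo_tool(
  rows="0 0 -5 0 0 0 0; 0 0 -10 0 0 0 0; 0 -1 -11.5 2 0 0 0; 0 -3 -11.5 5 0 0 0; 0 -5 -11.5 8 0 0 0; 0 -7 -11.5 11 0 0 0; 0 -8.5 -11.5 13.5 0 0 0; 0 -9.3 -11.5 15.2 0 0 0; 0 -9.3 -11.5 15.2 0 0 0; 0 -9.3 -11.5 15.2 0 0 0",
)

```text
time_s: 14.15
tool_pos: [0.4247, 0.1021, 0.2004]
tcp_rot: [-0.688, 0.688, -0.164, 0.164]
contact_force: [0.1, 0.7, -0.2]
finger_gap: 0.0003
```

Run:
```python
from h import *
s=ctrl.observe();print(s['joint_positions'].round(2),s['tool_pos'],s['time_s'])
p,d=viewer.camera('wrist');cv2.imwrite('pics/w3.png',p[:,:,::-1]); c=viewer.calibration('wrist')
v,u=np.mgrid[:480,:640];hsv=cv2.cvtColor(p,cv2.COLOR_RGB2HSV)
m=(hsv[...,0]>=45)&(hsv[...,0]<=80)&(hsv[...,1]>150)&(np.hypot(u-320,v-180)<90)
if m.any():
  z=d[m];print(m.sum(),u[m].mean(),v[m].mean(),w(c,u[m].mean(),v[m].mean(),np.median(z[z>0])))
print(shift([.4248,.103,.0665]))
```

```text
[-0.62  0.08  0.33  2.07 -0.03  1.    0.83] [0.42472407 0.10211501 0.20044105] 14.15
949 320.6554267650158 232.78609062170705 [0.42612656 0.10372633 0.06750447]
[-0.03917732 13.39530489  0.09246652]
```

View pics/w3.png

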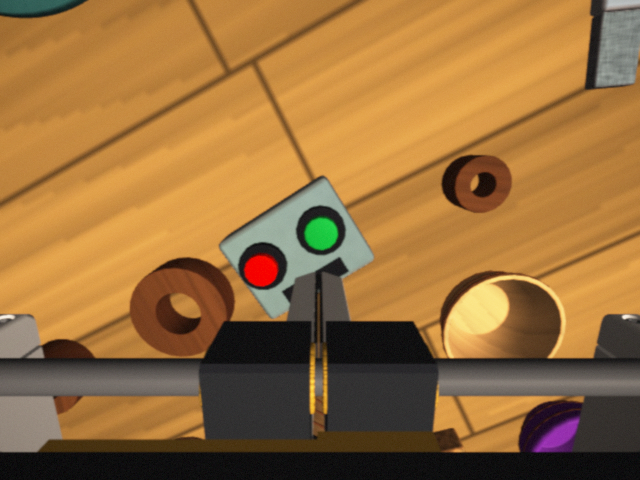

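Request:
servo_tool(
  rows="0 0.1 5 0.1 0 0 0; 0 0.1 9 0.1 0 0 0; 0 0.1 11.5 0.1 0 0 0; 0 0.1 12.5 0.1 0 0 0; 0 0.1 13 0.1 0 0 0; 0 0.1 13.3 0.1 0 0 0; 0 0.1 13.5 0.1 0 0 0; 0 0.1 13.6 0.1 0 0 0; 0 0.1 13.7 0.1 0 0 0; 0 0.1 13.7 0.1 0 0 0",
)

```text
time_s: 15.45
tool_pos: [0.4264, 0.1034, 0.0637]
tcp_rot: [0.688, -0.688, 0.163, -0.164]
contact_force: [2.1, 0.0, 3.7]
finger_gap: 0.0003
```

In contact at 3.7 N. Pressing further in small steps.

Request:
servo_tool(
  rows="0 0 0.1 0 0 0 0; 0 0 0.15 0 0 0 0; 0 0 0.2 0 0 0 0; 0 0 0.25 0 0 0 0; 0 0 0.25 0 0 0 0",
)

```text
time_s: 16.08
tool_pos: [0.4264, 0.1034, 0.0612]
tcp_rot: [0.688, -0.688, 0.163, -0.164]
contact_force: [2.0, -0.7, 9.5]
finger_gap: 0.0005
```

Request:
servo_tool(
  rows="0 0 0.05 0 0 0 0; 0 0 0.1 0 0 0 0; 0 0 0.1 0 0 0 0",
)

```text
time_s: 16.45
tool_pos: [0.4265, 0.1034, 0.0608]
tcp_rot: [0.688, -0.688, 0.163, -0.164]
contact_force: [-2.9, -1.6, 29.0]
finger_gap: -0.0
```

The force jumped to 29 N while the tool moved only 0.4 mm, so the button is against its stop. Releasing.

Request:
servo_tool(
  rows="0 0 -0.5 0 0 0 0; 0 0 -2 0 0 0 0; 0 0 -6 0 0 0 0; 0 0 -11 0 0 0 0; 0 0 -15 0 0 0 0; 0 0 -18 0 0 0 0; 0 0 -18 0 0 0 0; 0 0 -18 0 0 0 0",
)

```text
time_s: 17.45
tool_pos: [0.4254, 0.1031, 0.2396]
tcp_rot: [-0.688, 0.688, -0.164, 0.163]
contact_force: [-0.4, -0.6, 0.8]
finger_gap: 0.0007
```

Run:
```python
from h import *
s=ctrl.observe();print(s['tool_pos'],s['contact_force'],s['time_s'])
p,d=viewer.camera('wrist');c=viewer.calibration('wrist')
v,u=np.mgrid[:480,:640];hsv=cv2.cvtColor(p,cv2.COLOR_RGB2HSV)
for n,lo,hi in [('green',45,80),('red',0,4)]:
  m=(hsv[...,0]>=lo)&(hsv[...,0]<=hi)&(hsv[...,1]>180)&(np.hypot(u-320,v-200)<110)
  z=d[m];print(n,m.sum(),w(c,u[m].mean(),v[m].mean(),np.median(z[z>0])))
p,d=viewer.camera('top');cv2.imwrite('pics/t9.png',p[:,:,::-1])
c=viewer.calibration('top')
for t,z in [('black_bowl_mouth',.06),('plain_bowl_mouth',.06),('beaker_mouth',.125),('wide_ring_top',.04),('middle_ring_top',.04),('small_ring_top',.04),('lacquer_can',0),('sanding_block',0),('gouge',0),('lacquer_brush',0)]:
  for r in place_of('top',t)[:1]: print(t,wz(c,*r['at'],z).round(3))
```

```text
[0.42541207 0.10312293 0.2395635 ] [-0.39243871 -0.5755251   0.81592488] 17.45
green 733 [0.4261498  0.10362777 0.06736949]
red 746 [0.43243089 0.03670928 0.06710075]
black_bowl_mouth [0.795 0.245 0.06 ]
plain_bowl_mouth [0.603 0.223 0.06 ]
beaker_mouth [ 0.605 -0.018  0.125]
wide_ring_top [ 0.43  -0.067  0.04 ]
middle_ring_top [ 0.448 -0.259  0.04 ]
lacquer_can [ 0.775 -0.066  0.   ]
sanding_block [0.769 0.086 0.   ]
gouge [ 0.38  -0.437  0.   ]
lacquer_brush [ 0.631 -0.022  0.   ]
```

View pics/t9.png

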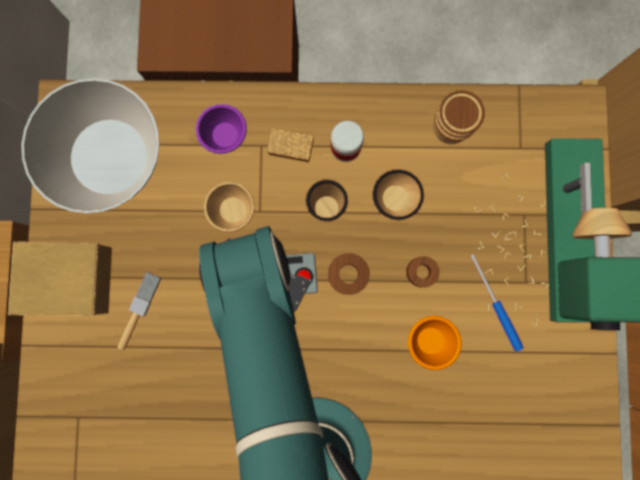

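Both buttons read as up, at about 67 mm. Everything visible sits at the same pixels as in the first picture, for example the black bowl at (398,193) and the wide ring at (349,273). The small ring is hidden under the arm. Handing in.

```bash
python3 -c "
from h import *
print(ctrl.hand_in())"
```

```text
the job is handed in; nothing more can be done
None
```

I pointed at the black-rimmed shallow bowl for about 3 s, then at the widest ring for about 3 s. I then pressed the green button to its stop, released it, and handed the job in at about 18 s; hand-in gives no verdict.

- **Pointing:** with the fingers shut, the grasp point was about 65 mm above the centre of both the bowl and the ring, and by measurement within about 5 mm sideways.
- **Button press:** the force rose to 29 N with the tool about 6.5 mm below the button's resting height, so it reached its stop. Afterwards the wrist camera read both button tops at about 67 mm, the same as before, and the tool was clear of everything.
- **Things not moved:** the final top picture shows everything visible at the same pixels as at the start. The small ring was hidden under the arm, so I could not check it there, but it stood in its place in the last wrist picture before the press, and the arm stayed clear of it.
- **Checks that disagreed:** in that last picture the network's best match for the black bowl was the purple look-alike, and it misplaced the brush. Its positions for the wide ring, sanding block and gouge were also 10 to 13 mm off. I put these down to detector noise and relied on the picture.

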